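# Free the cam and push the ultrasonic carriage home

## Robot

A 6-joint arm with a two-finger parallel gripper is mounted at the origin on the work surface. World frame = base frame: x ahead of the robot, y to its left, z up, the work surface at z = 0. Lengths are in m, angles in rad, forces in N, time in s.
With the tool pointing down it reaches from about 0.425 to 1.125 m from the base axis. Payload 14.9 kg.
Tool frame: the origin (TCP) lies midway between the tips of the shut fingers; the grasp point (between the pads) lies arm.tcp_to_grasp behind it (arm.tcp_to_grasp is the distance from the TCP to the grasp point, in m); z points along the fingers, y is the line along which they close (so a half turn about z gives the same grasp; the last joint's range is limited). The gripper opens to 91 mm and grips with 3 to 60 N. Pads are 32 mm wide; open, the fingers measure 118 mm over their backs; the gripper's body (76 mm by 178 mm) begins 60 mm behind the grasp point.
Start: joints at [-1.294, 0.379, 1.734, -0, 1.028, -0.033], TCP at [0.213, -0.667, 0.214] pointing down, gripper open.
Joint ranges: [-2.77, 2.77], [-0.74, 2.19], [0, 2.66], [-1.06, 4.2], [0.31, 2.87], [-3.08, 3.08]. Speed limits (rad/s): [1.89, 1.89, 2.39, 3.14, 3.14, 3.14].

## Interface

Orientations are given as a unit quaternion [x, y, z, w].
In Python, from workcell import arm gives the robot as it stands.
- The arm moves only by the tool apply_moves, never from a script. Its arguments are lists of equal length, an entry for each row: "delta_pos": the shift along the tool's x, y, z in m, a list of three; "delta_rot": the turn, a rotation vector about the tool's x, y, z in degrees, a list of three. A call has 1 to 12 rows; each row is the pose to reach, as a shift and turn from the pose commanded when the call began, along the tool's axes at that moment; what a row does not reach only later rows make up. A row lasts 1/8 s, in which the tool goes at most 62.5 mm and 10.7 degrees, less where a joint would pass 70% of its speed; a pose out of reach is approached as far as the arm can. A call with a gripper value outside its range is refused whole. "hand" is the opening in per cent of the stroke, from 0 (shut) to 100 (fully open), set as the call begins (left out, the last holds). The fingers move at their own pace and stop on an object; "force" is the grip in N (left out, the last holds). Time passes only in rows, so rows that repeat a pose let the fingers close. It gives the time, the measured TCP pose, the force, the opening and the grip force at its end, in the units of the state.
- arm.observe(): the state, without advancing time (a new reading comes with each control period).
- arm.read_camera(name): name is "side" or "top" or "wrist"; returns the picture (420x560x3 uint8, blue, green, red); there is no depth.
- arm.camera_model(name): a dict with "fx", "fy", "cx", "cy" (pixels), "k1" (the pictures are not rectified: a ray, as slopes to the right and down, at radius r is drawn at 1 + k1 r^2 times it, then the intrinsics apply), "rvec" (rotation vector, rad) and "tvec" (3), from world to camera coordinates, as OpenCV has them; the wrist camera has in their place "T_tool_cam" (4x4, takes a point from camera to tool coordinates, whose origin is the TCP and whose axes are the flange's). Camera axes: x right, y down, z forward; pixel columns grow to the right and rows downward; lengths in m; the calibration is good to about 2 mm. A picture is of the moment at which its call begins: read the wrist's pose just before it. camera_model takes no time and is no camera call.
- arm.hand_in(): hands the job in; it is judged then, once.
Trained networks look in the newest picture that a camera, given by its name, has taken for a name from the list of things; names that differ only in an ending like _2 or _b are one class to them, and where a whole thing is asked for, a point or a joint stands for the part that bears it (a point fixed in the world has none). Each returns a list of dicts, best first, with "conf" (0 to 1); they miss things now and then, are a little off and sometimes report something else, mostly with a low value. They report only what shows in the picture. A call takes as long as a camera call.
- arm.spot_in(camera, label): "extent" ([left, top, right, bottom] in pixels, round what is visible of it).
- arm.tip_of(camera, label): "location" ([row, column] in pixels: a listed point, or the origin of a listed thing).
The state is a dict: "time": time; "qpos": joint angles; "qvel": joint speeds; "joint_torque": joint torques, N m; "ee_pos": TCP position; "tcp_rot": TCP orientation; "ft_force": force on the tool from outside, world axes, zero at the start; "ft_torque": the same for the moment, N m; "width": finger opening in m; "grip_force": force on a finger pad.
Only numpy, scipy, OpenCV 4.12 (cv2) and the standard library are available. Lean on these libraries where they do the work, as an engineer would, in place of code of your own. Each camera call takes 0.05 s, during which the arm holds its last target. There are 200 camera calls.

## Task

Push the lever of the eccentric cam round until the cam is at its low point, with the lever pointing straight along the track towards the upright reflector plate, while the sensor carriage is still back where it stands. Then push the carriage forward along its track until it is fully home against the two end stops, and leave the cam at its low point. Nothing needs grasping: do not lift the carriage off its track, and leave the loose things beside the track alone.

Things in the scene. Friction and masses are not known exactly. Their poses are not given: they have to be found in the camera images.
- track: fixed grey track plate, 360 x 120 x 12 mm; origin at the centre of its underside on the table, x forward along the track, z up. Steel reflector plate, 90 mm wide, stands at x = +165 mm, top 80 mm above the table. Guide rails (inner faces 73 mm apart, tops 24 mm above the table) run from x = -135 to +31 mm. Cam axis at x = +65 mm, y = 0.
- stops (a point): midway between the two end stops, on their rear faces, 26 mm above the table; it is at x = +21, y = 0 mm of the track. Stops: 10 x 10 mm steel blocks at y = +-31 mm, tops 40 mm above the table. When the carriage is home its block's front face meets them: its origin is then 30 mm behind this point.
- carriage: loose sensor carriage (follower slide), 0.4 to 0.85 kg, between the rails; origin at the centre of its underside (12 mm above the table), x forward. Block 60 (x) x 70 x 24 mm: flat rear face 30 mm behind the origin; nose 30 mm wide to 56 mm ahead. Black sensor head on its middle, top 74 mm above the table. Starts 55 to 75 mm short of home; plain friction; stays where left. Nose hits the cam unless low.
- cam (a joint): cam angle, rad, anticlockwise from above: where the lever points, from the track's +x. 0 and 2 pi are both the low point (lever along +x at the reflector plate, cam's bulge away from the carriage); pi is the high point. Turns from -0.7 to 6.98 with stiff friction (about 0.35 N m, 7 N at 50 mm), stays where left; starts between 0.9 and 5.38.
- cam_axis (a point): point on the cam's upright turning axis, 56 mm above the table, about lever height. The cam is a steel disc 56 mm across, 16 mm thick, its centre 12 mm off the axis in the lever's direction, its top 30 mm above the table.
- lever_pin (a point): middle of the upright black pin, 13 mm thick, at the lever's outer end, 56 mm from the axis; this point is 65 mm above the table, the pin's top 78 mm. The lever is a dark steel bar 12 mm wide, running radially from 8 mm behind the axis to 62 mm out, underside 42 mm and top 54 mm above the table.
- mixer: loose black box with brass sockets, 62 x 50 mm, 46 mm tall, beside the track; to be left alone; origin at the centre of its underside
- weight: loose brass weight with a knob, 48 mm across, 46 mm tall, beside the track; to be left alone; origin at the centre of its underside
- adapter: loose steel plug adapter, upright, 28 mm across, 52 mm tall, beside the track; to be left alone; origin at the centre of its underside

How it is judged:
By the outcome, as a careful person would: the job done as asked, in the order asked, and still so for the second after the job is handed in, with the robot touching nothing.
It also fails if it takes over 58 s, if anything falls off the work surface, if the arm or the gripper's body presses on something with over 40 N, if the wrist force passes 120 N, or if a joint passes its speed limit or range.

## Working session

There is one attempt and no reset: what is moved stays moved. The work goes in short steps, Python scripts to look and compute and a tool call to move; the robot and the scene stay as the last step left them, time stands still between calls to the robot, and variables do not carry over. Pictures are saved under pics/ and viewed, at most 10 in all, crops included, and the job is handed in when it is done.

Besides the shell and the picture viewer there is one more tool, called after ">>>" in YAML: its name, and indented under it one key for each argument. apply_moves: Moves the arm, as the interface text tells. Its arguments: {"type":"object","properties":{"delta_pos":{"type":"array"},"delta_rot":{"type":"array"},"hand":{"type":"number"},"force":{"type":"number"}},"required":["delta_pos","delta_rot"]}

```bash
mkdir -p pics
cat > h.py <<'E'
import numpy as np,cv2
from scipy.spatial.transform import Rotation as R
from workcell import arm
def ray(cam,rc,st=None):
    m=arm.camera_model(cam); r,c=rc
    d=np.array([(c-m["cx"])/m["fx"],(r-m["cy"])/m["fy"]]); u=d.copy()
    for _ in range(30): u=d/(1+m["k1"]*(u@u))
    v=np.array([u[0],u[1],1.])
    if cam=="wrist":
        T=np.array(m["T_tool_cam"]); st=st or arm.observe()
        Rt=R.from_quat(st["tcp_rot"]).as_matrix()
        return Rt@T[:3,3]+np.array(st["ee_pos"]), Rt@T[:3,:3]@v
    Rm=cv2.Rodrigues(np.array(m["rvec"],float))[0]
    return -Rm.T@np.array(m["tvec"],float).ravel(), Rm.T@v
def onz(cam,rc,z,st=None):
    o,v=ray(cam,rc,st); return o+v*(z-o[2])/v[2]
E
python3 - <<'E'
from h import *
np.set_printoptions(precision=4,suppress=True)
s=arm.observe();print(s["time"],s["ee_pos"],s["tcp_rot"],s["width"],arm.tcp_to_grasp)
Z=dict(track=0,stops=.026,carriage=.012,cam_axis=.056,lever_pin=.065,mixer=0,weight=0,adapter=0)
for cam in("top","side"):
    im=arm.read_camera(cam);cv2.imwrite(f"pics/{cam}0.png",im)
    for n,z in Z.items():
        for d in arm.tip_of(cam,n)[:1]: print(cam,n,round(d["conf"],2),np.round(d["location"]),onz(cam,d["location"],z))
E
```

```text
0.0 [ 0.2133 -0.6663  0.2133] [ 0.988   0.1543 -0.0001 -0.0006] 0.09123738849324325 0.0188
top track 0.73 [234. 321.] [ 0.5749 -0.0269  0.    ]
top carriage 0.67 [228. 366.] [ 0.5934 -0.0963  0.012 ]
top cam_axis 0.72 [225. 280.] [0.5675 0.0383 0.056 ]
top lever_pin 0.75 [217. 317.] [ 0.5864 -0.0146  0.065 ]
top mixer 0.67 [144. 280.] [0.7175 0.0616 0.    ]
top weight 0.65 [324. 364.] [ 0.4451 -0.1134  0.    ]
top adapter 0.75 [339. 278.] [0.4015 0.016  0.    ]
side track 0.79 [275. 305.] [ 0.581  -0.0336  0.    ]
side stops 0.75 [254. 297.] [ 0.5737 -0.005   0.026 ]
side carriage 0.7 [291. 320.] [ 0.5909 -0.0894  0.012 ]
side cam_axis 0.7 [230. 287.] [0.5628 0.0293 0.056 ]
side lever_pin 0.78 [236. 309.] [ 0.5921 -0.0108  0.065 ]
side mixer 0.76 [235. 362.] [0.7221 0.0624 0.    ]
side adapter 0.86 [273. 200.] [0.4    0.0127 0.    ]
```

View pics/top0.png

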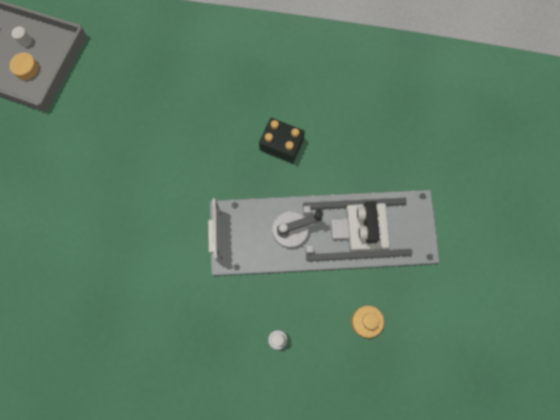

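View pics/side0.png

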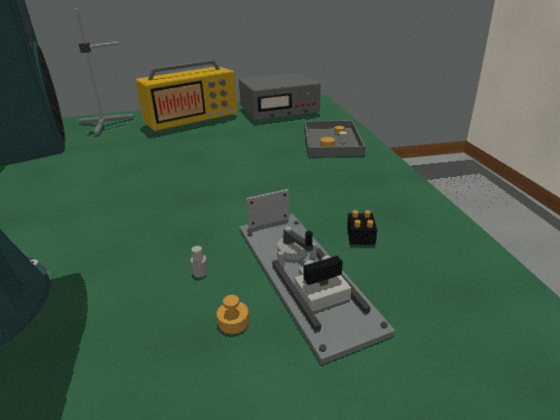

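The top view shows the track with its forward end (the reflector) at the left (213,230), i.e. world +y. The lever runs from the axis at (283,229) back towards the carriage and slightly to world +x, with the pin at (318,214), so its angle is about 3.6. The side view agrees. The mixer is at (282,140), the weight at (368,322) and the adapter at (278,340), all clear of the track. The shorter way to low is anticlockwise, to 2π.

Run:
```python
from h import *
np.set_printoptions(precision=4,suppress=True)
print(arm.camera_model("wrist"))
# track corners in top image (top surface z=.012)
P=np.array([onz("top",p,.012)[:2] for p in[(200,211),(275,212),(191,432),(264,438)]]);print(P,P.mean(0))
f=(P[0]+P[1]-P[2]-P[3]);print(np.degrees(np.arctan2(f[1],f[0])),np.linalg.norm(f)/2)
s=arm.observe();Rt=R.from_quat(s["tcp_rot"]).as_matrix()
for t in([.53,-.02,.36],):print(Rt.T@(np.array(t)-s["ee_pos"]))
```

```text
{'fx': 303.2976749660077, 'fy': 303.2976749660077, 'cx': 283.28197367708236, 'cy': 204.47231800513833, 'k1': -0.037772126414910706, 'T_tool_cam': array([[-0.001 , -0.9713, -0.2379,  0.068 ],
       [ 1.    , -0.0008, -0.0012,  0.0001],
       [ 0.001 , -0.2379,  0.9713, -0.1702],
       [ 0.    ,  0.    ,  0.    ,  1.    ]])}
[[ 0.6006  0.1562]
 [ 0.4819  0.1321]
 [ 0.6718 -0.1963]
 [ 0.5537 -0.2165]] [ 0.577  -0.0311]
101.52323698135638 0.35778376032039677
[ 0.4986 -0.5194 -0.1461]
```

>>> apply_moves:
  delta_pos:
    - [0.05,-0.05,-0.03]
    - [0.1,-0.1,-0.06]
    - [0.15,-0.15,-0.08]
    - [0.2,-0.2,-0.1]
    - [0.25,-0.25,-0.12]
    - [0.3,-0.3,-0.13]
    - [0.35,-0.35,-0.14]
    - [0.4,-0.4,-0.14]
    - [0.44,-0.45,-0.14]
    - [0.47,-0.49,-0.14]
    - [0.498,-0.52,-0.14]
    - [0.498,-0.52,-0.14]
  delta_rot:
    - [0,0,0]
    - [0,0,-2]
    - [0,0,-5]
    - [0,0,-9]
    - [0,0,-9]
    - [0,0,-9]
    - [0,0,-9]
    - [0,0,-9]
    - [0,0,-9]
    - [0,0,-9]
    - [0,0,-9]
    - [0,0,-9]
  hand: 0

```text
time: 2.4
ee_pos: [0.5297, -0.0174, 0.3543]
tcp_rot: [0.973, 0.232, 0.0, 0.0]
ft_force: [1.7, 0.2, -0.3]
width: 0.0004
grip_force: 0.0
```

Run:
```python
from h import *
np.set_printoptions(precision=4,suppress=True)
s=arm.observe();print(s["time"],s["ee_pos"],s["tcp_rot"],s["qpos"],s["width"],s["qvel"])
Z=dict(track=0,stops=.026,carriage=.012,cam_axis=.056,lever_pin=.065)
im=arm.read_camera("wrist");cv2.imwrite("pics/w1.png",im)
for n,z in Z.items():
    for d in arm.tip_of("wrist",n)[:1]: print(n,round(d["conf"],2),np.round(d["location"]),onz("wrist",d["location"],z,s))
```

```text
2.4 [ 0.5297 -0.0174  0.3543] [0.9728 0.2317 0.0003 0.0001] [-0.0767 -0.0437  1.9634  0.      1.2213  1.0264] 0.0003762921033412152 [ 0.7756  0.2571 -0.2561  0.0003  0.0017  0.774 ]
track 0.81 [148. 302.] [ 0.5796 -0.028   0.    ]
stops 0.57 [147. 287.] [ 0.5699 -0.0043  0.026 ]
carriage 0.62 [161. 343.] [ 0.5903 -0.0988  0.012 ]
cam_axis 0.88 [138. 265.] [0.5678 0.033  0.056 ]
lever_pin 0.85 [139. 303.] [ 0.593  -0.0188  0.065 ]
```

View pics/w1.png

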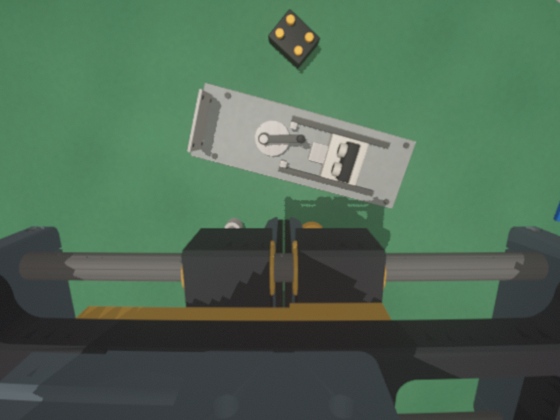

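The wrist view has the track running from the reflector at left (200,120) to the rear edge at (400,175). The axis is at (265,138), the pin at (300,139), and the network points sit on them. The arm was still moving for that reading, so I'll measure once more now that it is settled.

Run:
```python
from h import *
np.set_printoptions(precision=4,suppress=True)
s=arm.observe();print(s["time"],s["ee_pos"],s["qvel"],s["ft_force"])
Z=dict(track=0,stops=.026,carriage=.012,cam_axis=.056,lever_pin=.065)
im=arm.read_camera("wrist");cv2.imwrite("pics/w2.png",cv2.resize(im[60:230,170:430],None,fx=3,fy=3,interpolation=2))
for n,z in Z.items():
    for d in arm.tip_of("wrist",n)[:1]: print(n,round(d["conf"],2),np.round(d["location"],1),onz("wrist",d["location"],z,s))
```

```text
2.7 [ 0.5288 -0.0202  0.3539] [-0.0166 -0.0043  0.0018 -0.0003  0.      0.002 ] [-0.0712 -0.5419  0.3868]
stops 0.72 [149.3 286. ] [ 0.5648 -0.0069  0.026 ]
carriage 0.76 [155.2 339. ] [ 0.5953 -0.0911  0.012 ]
cam_axis 0.98 [139.1 263.7] [0.5647 0.0311 0.056 ]
lever_pin 0.92 [137.7 301. ] [ 0.5919 -0.0178  0.065 ]
```

View pics/w2.png

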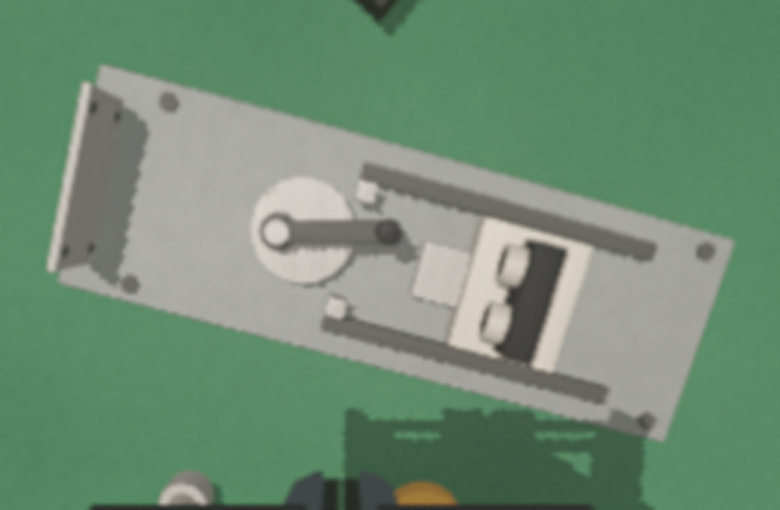

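Run:
```python
from h import *
np.set_printoptions(precision=4,suppress=True)
s=arm.observe()
w=lambda x,y,z:onz("wrist",(60+y/3,170+x/3),z,s)[:2]
FR,FL,RR,RL=[w(*p,.012) for p in((100,65),(57,283),(735,240),(664,440))]
c=(FR+FL+RR+RL)/4;f=FR+FL-RR-RL;L=np.linalg.norm(f)/2;f/=np.linalg.norm(f);l=np.array([-f[1],f[0]])
print("centre",c,"len",L,"yaw",np.degrees(np.arctan2(f[1],f[0])),np.linalg.norm(FR-FL))
T=lambda p:np.array([(p-c)@f,(p-c)@l])
print("axis net",T(np.array([.5647,.0311])),"stops",T(np.array([.5648,-.0069])),"pin",T(np.array([.5919,-.0178])),"carr",T(np.array([.5953,-.0911])))
ax=c+.065*f;print("axis pred",ax,"pin top pix",w(388,232,.078),"knob",w(277,231,.06))
d=w(388,232,.078)-ax;print(np.linalg.norm(d),np.degrees(np.arctan2(d@l,d@f))%360)
print("block rear corners",T(w(592,247,.036)),T(w(550,370,.036)))
```

```text
centre [ 0.5797 -0.029 ] len 0.35884524113082217 yaw 101.97416226551 0.11905723253676326
axis net [0.0619 0.0022] stops [0.0247 0.01  ] pin [ 0.0084 -0.0142] carr [-0.064  -0.0024]
axis pred [0.5662 0.0346] pin top pix [ 0.5914 -0.0147] knob [0.5671 0.0341]
0.05537015023355633 195.11001659792774
block rear corners [-0.097  -0.0342] [-0.0955  0.0343]
```

>>> apply_moves:
  delta_pos:
    - [0.01,0.01,0.03]
    - [0.024,0.024,0.08]
    - [0.024,0.024,0.13]
    - [0.024,0.024,0.18]
    - [0.024,0.024,0.22]
    - [0.024,0.024,0.25]
    - [0.024,0.024,0.275]
    - [0.024,0.024,0.29]
    - [0.024,0.024,0.294]
    - [0.024,0.024,0.294]
    - [0.024,0.024,0.294]
  delta_rot:
    - [0,0,0]
    - [0,0,0]
    - [0,0,0]
    - [0,0,0]
    - [0,0,0]
    - [0,0,0]
    - [0,0,0]
    - [0,0,0]
    - [0,0,0]
    - [0,0,0]
    - [0,0,0]

```text
time: 4.38
ee_pos: [0.562, -0.0303, 0.0608]
tcp_rot: [0.973, 0.231, 0.001, 0.0]
ft_force: [0.7, -1.2, 0.7]
width: 0.0005
grip_force: 0.0
```

```bash
cat > arc.py <<'E'
from h import *
import sys
A=np.array([.566,.0344]);TY=102.
def plan(degs,d,rr=.056):
    s=arm.observe();Rt=R.from_quat(s["tcp_rot"]).as_matrix()
    y0=np.degrees(np.arctan2(Rt[1,0],Rt[0,0]));P=[];Q=[]
    for a in degs:
        w=np.radians(a+TY);n=np.array([-np.sin(w),np.cos(w)])
        p=A+rr*np.array([np.cos(w),np.sin(w)])-d*n
        dp=Rt.T@(np.array([p[0],p[1],.060])-s["ee_pos"])
        dy=(a+TY+90-y0+180)%360-180
        P.append([round(float(v),3) for v in dp]);Q.append([0,0,-round(float(dy))])
    print(s["time"],s["ee_pos"],y0,s["ft_force"]);print(P);print(Q)
plan(np.arange(*map(float,sys.argv[1:4])),float(sys.argv[4]))
E
python3 arc.py 195 262 6 .0225
python3 - <<'E'
from h import *
im=arm.read_camera("wrist");cv2.imwrite("pics/w3.png",im)
E
```

```text
4.375 [ 0.56198917 -0.03032035  0.06079984] 26.749253271197688 [ 0.69347614 -1.16427264  0.67443946]
[[0.01, 0.0, 0.001], [0.016, 0.002, 0.001], [0.023, 0.004, 0.001], [0.029, 0.004, 0.001], [0.035, 0.004, 0.001], [0.041, 0.004, 0.001], [0.048, 0.002, 0.001], [0.054, 0.001, 0.001], [0.06, -0.002, 0.001], [0.065, -0.005, 0.001], [0.07, -0.009, 0.001], [0.075, -0.013, 0.001]]
[[0, 0, 0], [0, 0, -6], [0, 0, -12], [0, 0, -18], [0, 0, -24], [0, 0, -30], [0, 0, -36], [0, 0, -42], [0, 0, -48], [0, 0, -54], [0, 0, -60], [0, 0, -66]]
```

View pics/w3.png

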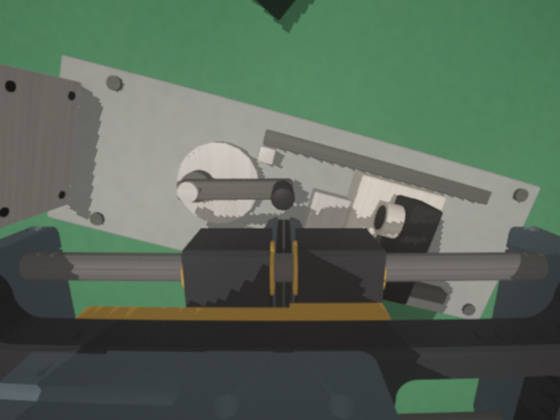

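The pin at (283,195) stands straight ahead of the shut fingers, and the carriage is clear, so I'll push.

>>> apply_moves:
  delta_pos:
    - [0.01,0.0,0.001]
    - [0.016,0.002,0.001]
    - [0.023,0.004,0.001]
    - [0.029,0.004,0.001]
    - [0.035,0.004,0.001]
    - [0.041,0.004,0.001]
    - [0.048,0.002,0.001]
    - [0.054,0.001,0.001]
    - [0.06,-0.002,0.001]
    - [0.065,-0.005,0.001]
    - [0.07,-0.009,0.001]
    - [0.075,-0.013,0.001]
  delta_rot:
    - [0,0,0]
    - [0,0,-6]
    - [0,0,-12]
    - [0,0,-18]
    - [0,0,-24]
    - [0,0,-30]
    - [0,0,-36]
    - [0,0,-42]
    - [0,0,-48]
    - [0,0,-54]
    - [0,0,-60]
    - [0,0,-66]

```text
time: 5.92
ee_pos: [0.6224, 0.015, 0.0589]
tcp_rot: [0.689, 0.725, -0.001, -0.0]
ft_force: [-5.5, -6.4, 2.5]
width: 0.0004
grip_force: 4.4
```

```bash
python3 - <<'E'
from h import *
s=arm.observe()
im=arm.read_camera("wrist");cv2.imwrite("pics/w4.png",im)
for d in arm.tip_of("wrist","lever_pin")[:1]:
    p=onz("wrist",d["location"],.065,s)[:2]-[.566,.0344];print(d["conf"],p,np.linalg.norm(p),(np.degrees(np.arctan2(p[1],p[0]))-102)%360)
E
python3 arc.py 265 335 6 .0225
```

```text
0.87 [0.05558485 0.00309372] 0.05567087653276873 261.185659795897
6.025 [0.62241546 0.01539742 0.05886214] 92.97005062197285 [-5.65948466 -3.47268927  1.58636337]
[[0.003, 0.002, -0.001], [0.009, 0.004, -0.001], [0.016, 0.005, -0.001], [0.022, 0.005, -0.001], [0.028, 0.005, -0.001], [0.035, 0.004, -0.001], [0.041, 0.002, -0.001], [0.047, -0.0, -0.001], [0.052, -0.003, -0.001], [0.057, -0.007, -0.001], [0.062, -0.011, -0.001], [0.067, -0.015, -0.001]]
[[0, 0, -4], [0, 0, -10], [0, 0, -16], [0, 0, -22], [0, 0, -28], [0, 0, -34], [0, 0, -40], [0, 0, -46], [0, 0, -52], [0, 0, -58], [0, 0, -64], [0, 0, -70]]
```

View pics/w4.png

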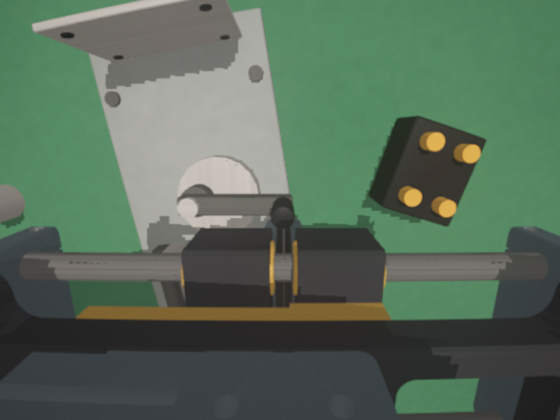

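The pin is at (283,213) in front of the fingers and the lever is at about 261°, as planned. I'll go on.

>>> apply_moves:
  delta_pos:
    - [0.003,0.002,-0.001]
    - [0.009,0.004,-0.001]
    - [0.016,0.005,-0.001]
    - [0.022,0.005,-0.001]
    - [0.028,0.005,-0.001]
    - [0.035,0.004,-0.001]
    - [0.041,0.002,-0.001]
    - [0.047,0.0,-0.001]
    - [0.052,-0.003,-0.001]
    - [0.057,-0.007,-0.001]
    - [0.062,-0.011,-0.001]
    - [0.067,-0.015,-0.001]
  delta_rot:
    - [0,0,-4]
    - [0,0,-10]
    - [0,0,-16]
    - [0,0,-22]
    - [0,0,-28]
    - [0,0,-34]
    - [0,0,-40]
    - [0,0,-46]
    - [0,0,-52]
    - [0,0,-58]
    - [0,0,-64]
    - [0,0,-70]

```text
time: 7.52
ee_pos: [0.6053, 0.0812, 0.0601]
tcp_rot: [0.148, 0.989, -0.0, 0.001]
ft_force: [3.3, -9.7, -5.1]
width: 0.0003
grip_force: 4.6
```

```bash
python3 - <<'E'
from h import *
s=arm.observe()
im=arm.read_camera("wrist")
for n,z in(("lever_pin",.065),("cam_axis",.056)):
  for d in arm.tip_of("wrist",n)[:1]:
    q=onz("wrist",d["location"],z,s)[:2];p=q-[.566,.0344];print(n,d["conf"],d["location"],q,np.linalg.norm(p),(np.degrees(np.arctan2(p[1],p[0]))-102)%360)
E
python3 arc.py 335 361 5 .0225
```

```text
lever_pin 0.56 [212.8, 280.0] [0.58549263 0.08607617] 0.05523033045471468 327.33315408549606
cam_axis 0.82 [202.7, 189.4] [0.56616014 0.03576421] 0.0013735721513360203 341.30485864576957
7.675 [0.60489135 0.08130163 0.06000535] 162.8380996660956 [ 0.99019116 -5.3646358  -1.93816879]
[[0.005, 0.001, 0.0], [0.01, 0.003, -0.0], [0.015, 0.004, -0.0], [0.02, 0.004, -0.0], [0.026, 0.004, -0.0], [0.031, 0.004, -0.0]]
[[0, 0, -4], [0, 0, -9], [0, 0, -14], [0, 0, -19], [0, 0, -24], [0, 0, -29]]
```

>>> apply_moves:
  delta_pos:
    - [0.005,0.001,0.0]
    - [0.01,0.003,0.0]
    - [0.015,0.004,0.0]
    - [0.02,0.004,0.0]
    - [0.026,0.004,0.0]
    - [0.026,0.004,0.0]
    - [0.026,0.004,0.0]
  delta_rot:
    - [0,0,-4]
    - [0,0,-9]
    - [0,0,-14]
    - [0,0,-19]
    - [0,0,-24]
    - [0,0,-29]
    - [0,0,-29]

```text
time: 8.55
ee_pos: [0.582, 0.094, 0.0605]
tcp_rot: [-0.103, 0.995, 0.0, 0.001]
ft_force: [2.8, 8.3, -0.8]
width: 0.0006
grip_force: 3.3
```

```bash
cat > look.py <<'E'
from h import *
import sys
s=arm.observe();print(s["time"],s["ee_pos"],R.from_quat(s["tcp_rot"]).as_matrix()[:2,0],s["ft_force"])
for cam in sys.argv[2:]:
  im=arm.read_camera(cam);cv2.imwrite(f"pics/{sys.argv[1]}{cam}.png",im);Q=[]
  for n,z in(("lever_pin",.065),("cam_axis",.056)):
    for d in arm.tip_of(cam,n)[:1]:
      q=onz(cam,d["location"],z,s)[:2];Q.append(q);p=q-[.566,.0344];print(cam,n,round(d["conf"],2),d["location"],q,np.linalg.norm(p),(np.degrees(np.arctan2(p[1],p[0]))-102)%360)
  if len(Q)==2: p=Q[0]-Q[1];print("rel",np.linalg.norm(p),(np.degrees(np.arctan2(p[1],p[0]))-102)%360)
E
python3 look.py a wrist
```

```text
8.55 [0.58201857 0.09400011 0.06047247] [-0.97886017 -0.20451727] [ 2.84864945  8.31359892 -0.84492839]
wrist lever_pin 0.59 [209.4, 284.4] [0.56032839 0.09023297] 0.05612029603221835 353.8003119365336
wrist cam_axis 0.93 [197.6, 193.7] [0.56649734 0.03679231] 0.0024434582336721068 336.25595810382083
rel 0.05379554073622413 354.58482736894445
```

View pics/awrist.png

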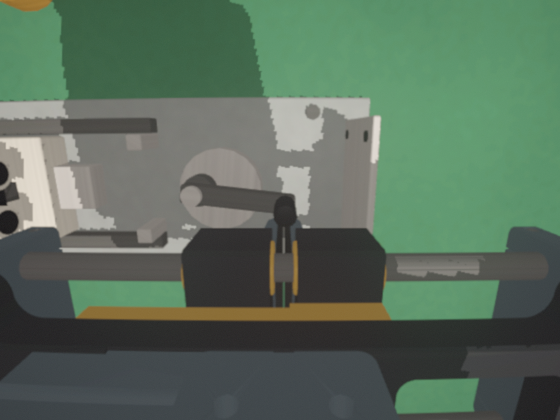

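The tool is now square to the track, and the lever points 5–6° short of the reflector. About 5.5 mm is left.

>>> apply_moves:
  delta_pos:
    - [0.003,0,0]
    - [0.0055,0,0]
    - [0.0055,0,0]
    - [0.0055,0,0]
  delta_rot:
    - [0,0,0]
    - [0,0,0]
    - [0,0,0]
    - [0,0,0]

```text
time: 9.2
ee_pos: [0.5771, 0.0933, 0.0606]
tcp_rot: [-0.102, 0.995, 0.001, 0.002]
ft_force: [4.1, 12.2, -1.6]
width: 0.0006
grip_force: 5.3
```

```bash
python3 look.py b wrist
```

```text
9.2 [0.57705585 0.09327792 0.06064255] [-0.979181   -0.20296069] [ 4.10859334 12.18625301 -1.55552805]
wrist lever_pin 0.78 [210.0, 284.3] [0.55574811 0.08956707] 0.05611155402912153 358.52738343071405
wrist cam_axis 0.83 [203.2, 193.5] [0.56489615 0.03640005] 0.0022844446471822094 16.89482934089513
rel 0.05394829277782383 357.76284302369834
```

>>> apply_moves:
  delta_pos:
    - [-0.01,0,0]
    - [-0.03,0,0]
    - [-0.04,0,-0.03]
    - [-0.04,0,-0.08]
    - [-0.04,0.02,-0.13]
    - [-0.04,0.04,-0.17]
    - [-0.04,0.05,-0.19]
    - [-0.04,0.06,-0.2]
    - [-0.04,0.06,-0.2]
    - [-0.04,0.06,-0.2]
  delta_rot:
    - [0,0,0]
    - [0,0,0]
    - [0,0,0]
    - [0,0,0]
    - [0,0,0]
    - [0,0,0]
    - [0,0,0]
    - [0,0,0]
    - [0,0,0]
    - [0,0,0]

```text
time: 10.6
ee_pos: [0.6017, 0.1582, 0.2584]
tcp_rot: [-0.102, 0.995, -0.0, -0.001]
ft_force: [0.0, 0.5, -0.8]
width: 0.0005
grip_force: 0.0
```

```bash
python3 look.py c wrist top side
python3 - <<'E'
import cv2
im=cv2.imread("pics/cwrist.png");cv2.imwrite("pics/cw.png",cv2.resize(im[20:270,:],None,fx=1.42,fy=1.42,interpolation=2))
E
```

```text
10.6 [0.60173458 0.15818781 0.25836164] [-0.97906555 -0.20353381] [ 0.00976803  0.54242864 -0.80658799]
wrist lever_pin 0.87 [139.8, 233.5] [0.55991634 0.09005294] 0.055984469213085426 354.23847592539585
wrist cam_axis 0.68 [137.4, 189.3] [0.5682861  0.03583712] 0.0027002894143578846 290.15499526524616
rel 0.0548580674326591 356.7759561175826
top lever_pin 0.72 [225.4, 282.8] [0.56591724 0.03383395] 0.0005720626989823183 159.6823110544427
top cam_axis 0.72 [225.9, 284.6] [0.56751463 0.03131   ] 0.003441254035865194 194.11272556059632
rel 0.0029869730295119714 20.329240242104405
side lever_pin 0.72 [210.5, 276.3] [0.55397277 0.08721733] 0.05416940662695492 0.8282860042903621
side cam_axis 0.55 [228.9, 288.7] [0.56651793 0.03308903] 0.001409569113671578 189.5577711555838
rel 0.055563059011122407 1.0488874798691512
```

View pics/cw.png

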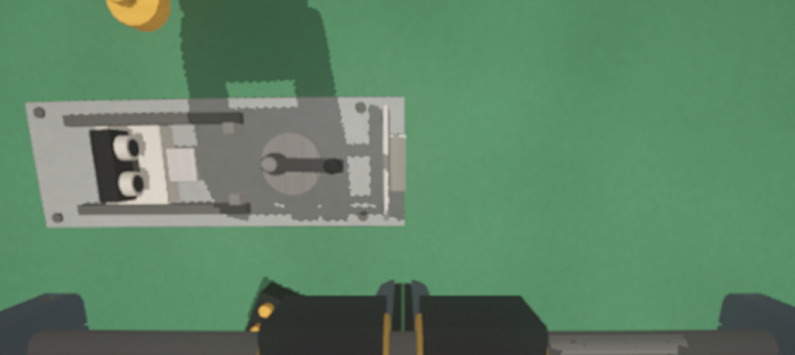

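From above, the lever points nearly straight at the reflector: the knob is at (270,163) and the pin at (333,166) in the crop. The carriage has not moved. I'll measure the lever direction from the bar's edges.

Run:
```python
from h import *
np.set_printoptions(precision=4,suppress=True)
s=arm.observe();im=cv2.imread("pics/cwrist.png")
w=lambda x,y,z:onz("wrist",(20+y/1.42,x/1.42),z,s)[:2]
an=lambda d:np.degrees(np.arctan2(d[1],d[0]))
NR,FR,FL,NL=[w(*p,.012) for p in((405,226),(405,97),(27,103),(47,227))]
f=NR+FR-FL-NL;print("track yaw",an(f),an(NR-NL),an(FR-FL),"c",(NR+FR+FL+NL)/4)
print("knob-pin",an(w(333,166,.078)-w(270,163,.06)),w(270,163,.06))
g=cv2.cvtColor(im,6)
P=[]
for c in range(199,228):
    col=255.-g[125:152,c];b=np.median(col);wt=np.clip(col-b-15,0,None);P.append(onz("wrist",(125+(wt@np.arange(27))/wt.sum(),c),.054,s)[:2])
P=np.array(P);v=cv2.fitLine(P.astype(np.float32),2,0,.01,.01).ravel();print("bar",an(v[:2]),v)
print(g[125:152,[202,210,218,226]].T)
```

```text
track yaw 101.74634968335191 101.67563008667229 101.81751476260216 c [ 0.5807 -0.0262]
knob-pin 99.33967280451468 [0.5657 0.0377]
bar -80.18163 [ 0.1705 -0.9854  0.5619  0.0634]
[[138 138 138 139 136 124  98  80  76  77  76  76  76  75  76  93 125 137
  139 137 136 137 136 136 136 136 136]
 [140 140 140 139 141 134 108  82  76  77  77  77  75  76  75  89 125 138
  138 139 139 138 137 137 136 137 137]
 [142 141 141 142 141 137 112  84  78  78  78  78  78  76  75  86 114 135
  139 139 139 139 140 138 138 138 138]
 [120 119 119 118 118 115  99  82  78  79  77  78  77  78  78  79  94 112
  117 116 118 118 119 117 118 118 118]]
```

It is still about 2° short, so I'll go back down the same way and push 2.3 mm further.

>>> apply_moves:
  delta_pos:
    - [0,-0.03,0.04]
    - [0,-0.06,0.09]
    - [0,-0.06,0.14]
    - [0,-0.06,0.18]
    - [0,-0.06,0.2]
    - [0.015,-0.06,0.2]
    - [0.03,-0.06,0.2]
    - [0.038,-0.06,0.2]
    - [0.0423,-0.06,0.2]
    - [0.0423,-0.06,0.2]
    - [0.0423,-0.06,0.2]
  delta_rot:
    - [0,0,0]
    - [0,0,0]
    - [0,0,0]
    - [0,0,0]
    - [0,0,0]
    - [0,0,0]
    - [0,0,0]
    - [0,0,0]
    - [0,0,0]
    - [0,0,0]
    - [0,0,0]

```text
time: 12.42
ee_pos: [0.574, 0.0916, 0.0611]
tcp_rot: [-0.102, 0.995, 0.0, 0.001]
ft_force: [2.8, 4.4, 2.8]
width: 0.0005
grip_force: 2.3
```

>>> apply_moves:
  delta_pos:
    - [-0.01,0,0]
    - [-0.03,0,0]
    - [-0.04,0,-0.03]
    - [-0.04,0,-0.08]
    - [-0.04,0.02,-0.13]
    - [-0.04,0.04,-0.17]
    - [-0.04,0.05,-0.19]
    - [-0.04,0.06,-0.2]
    - [-0.04,0.06,-0.2]
    - [-0.04,0.06,-0.2]
  delta_rot:
    - [0,0,0]
    - [0,0,0]
    - [0,0,0]
    - [0,0,0]
    - [0,0,0]
    - [0,0,0]
    - [0,0,0]
    - [0,0,0]
    - [0,0,0]
    - [0,0,0]

```text
time: 13.68
ee_pos: [0.5995, 0.1577, 0.2583]
tcp_rot: [-0.102, 0.995, -0.0, -0.001]
ft_force: [0.2, 0.0, 0.6]
width: 0.0003
grip_force: 0.0
```

```bash
cat > bar.py <<'E'
from h import *
np.set_printoptions(precision=4,suppress=True)
s=arm.observe();print(s["time"],s["ee_pos"])
im=arm.read_camera("wrist");cv2.imwrite("pics/d.png",im);g=cv2.cvtColor(im,6)
P=[]
for c in range(199,228):
    col=255.-g[125:152,c];b=np.median(col);wt=np.clip(col-b-15,0,None);P.append(onz("wrist",(125+(wt@np.arange(27))/wt.sum(),c),.054,s)[:2])
v=cv2.fitLine(np.array(P,np.float32),2,0,.01,.01).ravel();print("bar",np.degrees(np.arctan(v[1]/v[0]))%180)
print([np.round(d["location"]) for d in arm.tip_of("wrist","lever_pin")[:1]])
# where to go for the carriage push, tool frame of this moment
Rt=R.from_quat(s["tcp_rot"]).as_matrix();c=np.array([.580,-.028]);a=np.radians(101.9);f=np.array([np.cos(a),np.sin(a)])
for x,z in((-.15,.2584),(-.15,.022),(-.0555,.022)):
    p=c+x*f;print(x,z,p,Rt.T@(np.array([*p,z])-s["ee_pos"]))
E
python3 bar.py
```

```text
13.675 [0.5995 0.1577 0.2583]
bar 104.93272
[array([136., 234.])]
-0.15 0.2584 [ 0.6109 -0.1748] [ 0.0564 -0.3279  0.0001]
-0.15 0.022 [ 0.6109 -0.1748] [ 0.0559 -0.3278  0.2365]
-0.0555 0.022 [ 0.5914 -0.0823] [ 0.0562 -0.2333  0.2365]
```

Run:
```python
import cv2
im=cv2.imread("pics/d.png");cv2.imwrite("pics/dz.png",cv2.resize(im[75:200,100:300],None,fx=4,fy=4,interpolation=2))
```

```text
(no output)
```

View pics/dz.png

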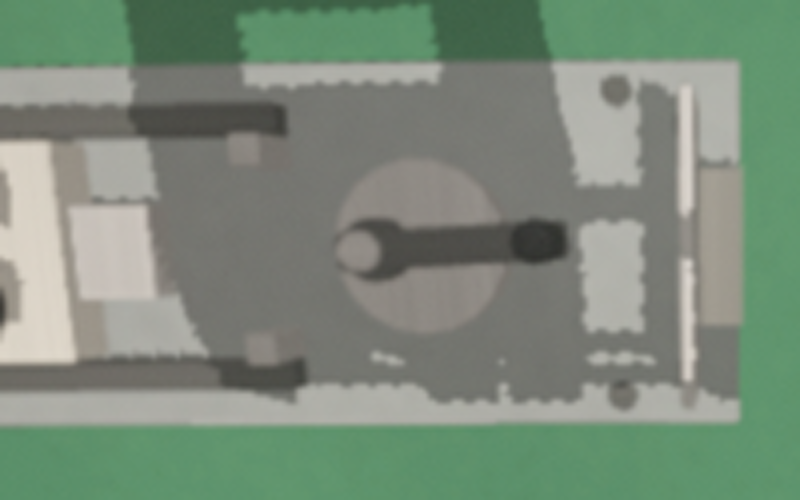

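The lever now tilts up slightly from the knob (360,249) to the pin (538,241), while the track edges are level. That is an overshoot of about 2.5°, so I'll nudge it back from the other side of the pin.

>>> apply_moves:
  delta_pos:
    - [0.05,-0.03,0.0]
    - [0.11,-0.06,0.03]
    - [0.11,-0.06,0.08]
    - [0.11,-0.06,0.13]
    - [0.11,-0.06,0.17]
    - [0.11,-0.06,0.195]
    - [0.11,-0.06,0.2]
    - [0.1,-0.06,0.2]
    - [0.09,-0.06,0.2]
    - [0.0835,-0.06,0.2]
    - [0.0835,-0.06,0.2]
    - [0.0835,-0.06,0.2]
  delta_rot:
    - [0,0,0]
    - [0,0,0]
    - [0,0,0]
    - [0,0,0]
    - [0,0,0]
    - [0,0,0]
    - [0,0,0]
    - [0,0,0]
    - [0,0,0]
    - [0,0,0]
    - [0,0,0]
    - [0,0,0]

```text
time: 15.28
ee_pos: [0.531, 0.0825, 0.0604]
tcp_rot: [-0.102, 0.995, 0.0, 0.001]
ft_force: [-0.2, 0.3, -0.1]
width: 0.0004
grip_force: 0.0
```

>>> apply_moves:
  delta_pos:
    - [0,0,0]
    - [0,0,0]
  delta_rot:
    - [0,0,0]
    - [0,0,0]

```text
time: 15.52
ee_pos: [0.5306, 0.0824, 0.0601]
tcp_rot: [-0.102, 0.995, -0.0, 0.0]
ft_force: [0.7, -0.4, 0.4]
width: 0.0004
grip_force: 0.0
```

>>> apply_moves:
  delta_pos:
    - [-0.001,0,0]
    - [-0.001,0,0]
    - [-0.001,0,0]
  delta_rot:
    - [0,0,0]
    - [0,0,0]
    - [0,0,0]

```text
time: 15.9
ee_pos: [0.5312, 0.0826, 0.0598]
tcp_rot: [-0.102, 0.995, -0.0, -0.0]
ft_force: [-2.3, -0.9, 1.9]
width: 0.0004
grip_force: 1.1
```

>>> apply_moves:
  delta_pos:
    - [-0.001,0,0]
    - [-0.001,0,0]
    - [-0.001,0,0]
  delta_rot:
    - [0,0,0]
    - [0,0,0]
    - [0,0,0]

```text
time: 16.27
ee_pos: [0.5318, 0.0827, 0.0598]
tcp_rot: [-0.102, 0.995, -0.0, -0.001]
ft_force: [-5.6, -1.2, 3.0]
width: 0.0002
grip_force: 2.6
```

```bash
python3 look.py e side wrist
```

```text
16.275 [0.53177726 0.08272862 0.05977708] [-0.97903682 -0.20367844] [-5.61496576 -1.17313726  3.00417961]
side lever_pin 0.85 [209.6, 277.5] [0.55680852 0.09000685] 0.05636138253798863 357.38578109653747
side cam_axis 0.55 [228.7, 290.6] [0.56998706 0.03295414] 0.00424112445143314 238.06743056733154
rel 0.058554980882292176 1.0065583223505001
wrist lever_pin 0.8 [284.5, 285.4] [0.55549894 0.08903741] 0.05563738442430669 358.87931962771745
```

>>> apply_moves:
  delta_pos:
    - [-0.001,0,0]
    - [-0.002,0,0]
    - [-0.002,0,0]
    - [-0.002,0,0]
  delta_rot:
    - [0,0,0]
    - [0,0,0]
    - [0,0,0]
    - [0,0,0]

```text
time: 17.08
ee_pos: [0.5337, 0.0832, 0.0597]
tcp_rot: [-0.102, 0.995, 0.0, -0.001]
ft_force: [-6.6, 0.5, 3.3]
width: -0.0
grip_force: 2.8
```

>>> apply_moves:
  delta_pos:
    - [0.01,0,0]
    - [0.027,0,0]
    - [0.027,0,-0.03]
    - [0.0,0.02,-0.08]
    - [-0.04,0.04,-0.13]
    - [-0.08,0.06,-0.17]
    - [-0.1,0.06,-0.19]
    - [-0.1195,0.06,-0.2]
    - [-0.1195,0.06,-0.2]
    - [-0.1195,0.06,-0.2]
    - [-0.1195,0.06,-0.2]
  delta_rot:
    - [0,0,0]
    - [0,0,0]
    - [0,0,0]
    - [0,0,0]
    - [0,0,0]
    - [0,0,0]
    - [0,0,0]
    - [0,0,0]
    - [0,0,0]
    - [0,0,0]
    - [0,0,0]

```text
time: 18.45
ee_pos: [0.6381, 0.166, 0.2592]
tcp_rot: [-0.102, 0.995, -0.0, -0.001]
ft_force: [0.5, 0.2, 0.5]
width: 0.0001
grip_force: 0.0
```

>>> apply_moves:
  delta_pos:
    - [0.02,0,0]
    - [0.038,0,0]
    - [0.038,0,0]
    - [0.038,0,0]
    - [0.038,0,0]
  delta_rot:
    - [0,0,0]
    - [0,0,0]
    - [0,0,0]
    - [0,0,0]
    - [0,0,0]

```text
time: 19.08
ee_pos: [0.6023, 0.1586, 0.26]
tcp_rot: [-0.102, 0.995, 0.0, 0.0]
ft_force: [0.8, -0.1, 0.1]
width: 0.0006
grip_force: 0.0
```

```bash
python3 bar.py
python3 - <<'E'
import cv2
im=cv2.imread("pics/d.png");cv2.imwrite("pics/fz.png",cv2.resize(im[75:200,100:300],None,fx=4,fy=4,interpolation=2))
E
```

```text
19.075 [0.6023 0.1586 0.26  ]
bar 98.2828
[array([138., 233.])]
-0.15 0.2584 [ 0.6109 -0.1748] [ 0.0595 -0.3282  0.0016]
-0.15 0.022 [ 0.6109 -0.1748] [ 0.0595 -0.3282  0.238 ]
-0.0555 0.022 [ 0.5914 -0.0823] [ 0.0598 -0.2337  0.238 ]
```

View pics/fz.png

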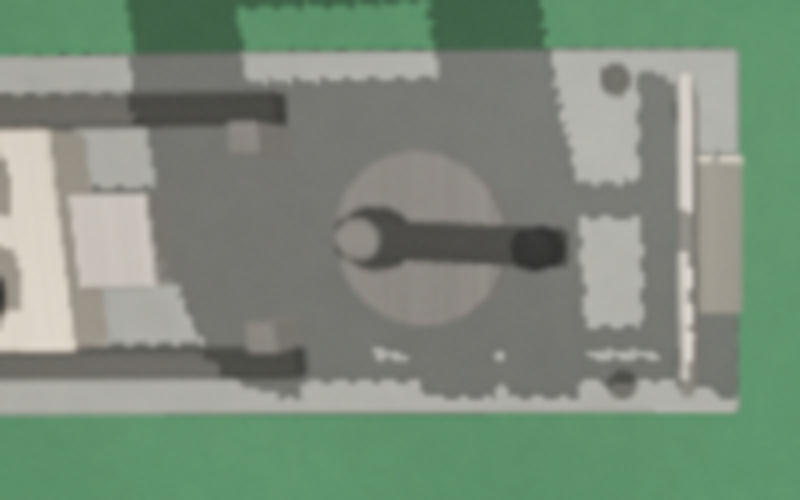

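The lever now tilts slightly the other way, with the pin at (538,248) and the knob at (358,240). I'll measure the bar's two edges with a half-level crossing, on all three saved pictures.

```bash
cat > edge.py <<'E'
from h import *
def analyse(g,Z=.054):  # g: 4x crop of rows 75:200, cols 100:300, tool pose ~ same
    s=arm.observe();w=lambda x,y,z:onz("wrist",(75+(y-1.5)/4,100+(x-1.5)/4),z,s)[:2]
    an=lambda P:(lambda v:np.degrees(np.arctan(v[1]/v[0]))%180)(cv2.fitLine(np.array(P,np.float32),2,0,.01,.01).ravel())
    g=cv2.GaussianBlur(g,(0,0),3).astype(float);up=[];lo=[]
    for x in range(420,500,3):
        c=g[195:300,x];m=195+c.argmin();lv=(c.min()+np.percentile(c,75))/2
        u=m
        while g[u,x]<lv:u-=1
        d=m
        while g[d,x]<lv:d+=1
        up.append(u+(g[u,x]-lv)/(g[u,x]-g[u+1,x]));lo.append(d-(g[d,x]-lv)/(g[d,x]-g[d-1,x]))
    X=range(420,500,3)
    mid=[(a+b)/2 for a,b in zip(up,lo)]
    print("up/lo/mid",[round(float(an([w(x,y,Z) for x,y in zip(X,L)])),2) for L in(up,lo,mid)],"width",np.mean(lo)-np.mean(up))
    # distance of bar centreline end: mid points
    print("mid first/last",w(420,mid[0],Z),w(498,mid[-1],Z))
    E=[]
    for x in range(20,720,10):
        c=g[370:460,x];E.append(w(x,370+np.abs(np.diff(c)).argmax()+.5,.012))
    print("track edge",an(E))
if __name__=="__main__":
    im=cv2.imread("pics/cwrist.png",0);analyse(cv2.resize(im[75:200,100:300],None,fx=4,fy=4,interpolation=2))
    for n in("dz","fz"):analyse(cv2.imread(f"pics/{n}.png",0))
E
python3 edge.py
```

```text
up/lo/mid [100.06, 99.75, 99.9] width 38.767548500881844
mid first/last [0.56371598 0.05344936] [0.55956505 0.07681621]
track edge 99.57504
up/lo/mid [104.11, 105.13, 104.62] width 38.95537918871253
mid first/last [0.56463678 0.05358502] [0.5586482  0.07666768]
track edge 100.520256
up/lo/mid [98.4, 99.27, 98.83] width 38.800705467372126
mid first/last [0.56292856 0.05333332] [0.5593229  0.07677699]
track edge 99.9944
```

The bar is at 98.8° against the track at about 101.8°, so it is 3° short. The fast approaches overshot dynamically. I'll come back from the first side slowly and stop on the measured TCP position.

>>> apply_moves:
  delta_pos:
    - [0,-0.03,0.04]
    - [0,-0.06,0.09]
    - [0,-0.06,0.14]
    - [0,-0.06,0.18]
    - [0,-0.06,0.2]
    - [0.015,-0.06,0.2]
    - [0.026,-0.06,0.2]
    - [0.032,-0.06,0.2]
    - [0.034,-0.06,0.2]
    - [0.034,-0.06,0.2]
    - [0.034,-0.06,0.2]
  delta_rot:
    - [0,0,0]
    - [0,0,0]
    - [0,0,0]
    - [0,0,0]
    - [0,0,0]
    - [0,0,0]
    - [0,0,0]
    - [0,0,0]
    - [0,0,0]
    - [0,0,0]
    - [0,0,0]

```text
time: 20.55
ee_pos: [0.5812, 0.0929, 0.0601]
tcp_rot: [-0.102, 0.995, 0.0, 0.0]
ft_force: [-0.6, -0.1, -0.2]
width: 0.0002
grip_force: 0.0
```

>>> apply_moves:
  delta_pos:
    - [0.0005,0,0]
    - [0.001,0,0]
    - [0.0015,0,0]
    - [0.002,0,0]
    - [0.0025,0,0]
    - [0.003,0,0]
    - [0.0035,0,0]
    - [0.004,0,0]
  delta_rot:
    - [0,0,0]
    - [0,0,0]
    - [0,0,0]
    - [0,0,0]
    - [0,0,0]
    - [0,0,0]
    - [0,0,0]
    - [0,0,0]

```text
time: 21.55
ee_pos: [0.5778, 0.0923, 0.0602]
tcp_rot: [-0.102, 0.995, 0.0, 0.001]
ft_force: [5.5, 2.7, -3.9]
width: 0.0004
grip_force: 3.3
```

>>> apply_moves:
  delta_pos:
    - [0.0005,0,0]
    - [0.001,0,0]
    - [0.0015,0,0]
    - [0.002,0,0]
    - [0.0025,0,0]
    - [0.003,0,0]
    - [0.003,0,0]
    - [0.003,0,0]
  delta_rot:
    - [0,0,0]
    - [0,0,0]
    - [0,0,0]
    - [0,0,0]
    - [0,0,0]
    - [0,0,0]
    - [0,0,0]
    - [0,0,0]

```text
time: 22.55
ee_pos: [0.5748, 0.0919, 0.0601]
tcp_rot: [-0.102, 0.995, 0.0, 0.001]
ft_force: [5.4, 4.6, -3.9]
width: 0.0006
grip_force: 3.4
```

>>> apply_moves:
  delta_pos:
    - [-0.01,0,0]
    - [-0.03,0,0]
    - [-0.041,0,-0.03]
    - [-0.041,0,-0.08]
    - [-0.041,0.02,-0.13]
    - [-0.041,0.04,-0.17]
    - [-0.041,0.05,-0.19]
    - [-0.041,0.06,-0.2]
    - [-0.041,0.06,-0.2]
    - [-0.041,0.06,-0.2]
  delta_rot:
    - [0,0,0]
    - [0,0,0]
    - [0,0,0]
    - [0,0,0]
    - [0,0,0]
    - [0,0,0]
    - [0,0,0]
    - [0,0,0]
    - [0,0,0]
    - [0,0,0]

```text
time: 23.8
ee_pos: [0.6014, 0.1581, 0.2584]
tcp_rot: [-0.102, 0.995, -0.0, -0.001]
ft_force: [-0.1, -0.3, -0.6]
width: 0.0011
grip_force: 0.0
```

```bash
python3 bar.py
python3 - <<'E'
from edge import *
analyse(cv2.resize(cv2.imread("pics/d.png",0)[75:200,100:300],None,fx=4,fy=4,interpolation=2))
E
```

```text
23.8 [0.6014 0.1581 0.2584]
bar 103.75341
[array([136., 236.])]
-0.15 0.2584 [ 0.6109 -0.1748] [ 0.0585 -0.3279  0.0001]
-0.15 0.022 [ 0.6109 -0.1748] [ 0.0579 -0.3278  0.2365]
-0.0555 0.022 [ 0.5914 -0.0823] [ 0.0582 -0.2333  0.2365]
up/lo/mid [103.48, 103.74, 103.61] width 38.729012345678996
mid first/last [0.56196056 0.05298781] [0.55632861 0.076037  ]
track edge 99.88549
```

The lever is now within about 1.5° of low (0.03 rad), which is good enough. The carriage is next: I'll go behind it, lower, then push.

>>> apply_moves:
  delta_pos:
    - [0.01,-0.03,0]
    - [0.02,-0.07,0]
    - [0.03,-0.115,0]
    - [0.04,-0.16,0]
    - [0.05,-0.205,0]
    - [0.058,-0.25,0]
    - [0.058,-0.29,0.02]
    - [0.058,-0.315,0.06]
    - [0.058,-0.328,0.11]
    - [0.058,-0.328,0.155]
    - [0.058,-0.328,0.19]
    - [0.058,-0.328,0.19]
  delta_rot:
    - [0,0,0]
    - [0,0,0]
    - [0,0,0]
    - [0,0,0]
    - [0,0,0]
    - [0,0,0]
    - [0,0,0]
    - [0,0,0]
    - [0,0,0]
    - [0,0,0]
    - [0,0,0]
    - [0,0,0]

```text
time: 25.4
ee_pos: [0.6098, -0.1741, 0.0671]
tcp_rot: [-0.102, 0.995, 0.001, -0.002]
ft_force: [0.2, -0.2, 0.5]
width: 0.0005
grip_force: 0.0
```

Run:
```python
from h import *
s=arm.observe();Rt=R.from_quat(s["tcp_rot"]).as_matrix();p=s["ee_pos"]
d=np.array(p[:2])-[.580,-.028];a=np.radians(101.9);f=np.array([np.cos(a),np.sin(a)])
print(p,"track x,y",d@f,d@[-f[1],f[0]],"tool y",Rt[:2,1],s["time"])
```

```text
[ 0.60984986 -0.17406272  0.06707175] track x,y -0.14907885475337046 0.0009103885615016939 tool y [-0.20317749  0.97913826] 25.4
```

Well placed. I'll lower 45 mm and push forward; contact is expected after about 40 mm and home after about 97 mm.

>>> apply_moves:
  delta_pos:
    - [0,0,0.025]
    - [0,0,0.04]
    - [0,0,0.045]
    - [0,0.015,0.045]
    - [0,0.028,0.045]
    - [0,0.036,0.045]
    - [0,0.042,0.045]
    - [0,0.049,0.045]
    - [0,0.056,0.045]
    - [0,0.063,0.045]
    - [0,0.07,0.045]
    - [0,0.076,0.045]
  delta_rot:
    - [0,0,0]
    - [0,0,0]
    - [0,0,0]
    - [0,0,0]
    - [0,0,0]
    - [0,0,0]
    - [0,0,0]
    - [0,0,0]
    - [0,0,0]
    - [0,0,0]
    - [0,0,0]
    - [0,0,0]

```text
time: 26.9
ee_pos: [0.5968, -0.0998, 0.0252]
tcp_rot: [-0.102, 0.995, -0.0, 0.0]
ft_force: [1.7, -5.2, 4.8]
width: 0.0004
grip_force: 2.8
```

>>> apply_moves:
  delta_pos:
    - [0,0.004,0]
    - [0,0.008,0]
    - [0,0.011,0]
    - [0,0.013,0]
    - [0,0.015,0]
    - [0,0.016,0]
  delta_rot:
    - [0,0,0]
    - [0,0,0]
    - [0,0,0]
    - [0,0,0]
    - [0,0,0]
    - [0,0,0]

```text
time: 27.65
ee_pos: [0.5935, -0.0843, 0.0251]
tcp_rot: [-0.102, 0.995, -0.0, 0.0]
ft_force: [0.9, -5.1, 5.2]
width: 0.0007
grip_force: 2.9
```

>>> apply_moves:
  delta_pos:
    - [0,0.001,0]
    - [0,0.002,0]
    - [0,0.003,0]
    - [0,0.004,0]
    - [0,0.005,0]
    - [0,0.005,0]
  delta_rot:
    - [0,0,0]
    - [0,0,0]
    - [0,0,0]
    - [0,0,0]
    - [0,0,0]
    - [0,0,0]

```text
time: 28.4
ee_pos: [0.5924, -0.0794, 0.0251]
tcp_rot: [-0.102, 0.995, -0.0, 0.0]
ft_force: [1.4, -4.5, 3.0]
width: 0.0008
grip_force: 2.3
```

>>> apply_moves:
  delta_pos:
    - [0,0.001,0]
    - [0,0.002,0]
    - [0,0.002,0]
  delta_rot:
    - [0,0,0]
    - [0,0,0]
    - [0,0,0]

```text
time: 28.78
ee_pos: [0.5919, -0.0774, 0.025]
tcp_rot: [-0.102, 0.995, -0.0, 0.0]
ft_force: [1.9, -4.1, 4.1]
width: 0.0005
grip_force: 2.3
```

>>> apply_moves:
  delta_pos:
    - [0,0.001,0]
    - [0,0.002,0]
    - [0,0.003,0]
    - [0,0.003,0]
  delta_rot:
    - [0,0,0]
    - [0,0,0]
    - [0,0,0]
    - [0,0,0]

```text
time: 29.28
ee_pos: [0.5916, -0.0759, 0.0251]
tcp_rot: [-0.103, 0.995, -0.001, 0.0]
ft_force: [1.5, -20.1, 1.5]
width: 0.0006
grip_force: 10.1
```

Run:
```python
from h import *
for cam in("wrist","top","side"):
    im=arm.read_camera(cam);cv2.imwrite(f"pics/g{cam}.png",im)
    for n,z in(("carriage",.012),("stops",.026)):
        for d in arm.tip_of(cam,n)[:1]:
            p=onz(cam,d["location"],z)[:2]-[.580,-.028];a=np.radians(101.9);print(cam,n,d["conf"],p@[np.cos(a),np.sin(a)],p@[-np.sin(a),np.cos(a)])
```

```text
wrist carriage 0.91 -0.00979856902311254 0.0009956316310307093
side carriage 0.72 -0.010236937328963181 0.0017360792087674991
side stops 0.69 0.022609668806253456 0.0036915395837068777
```

View pics/gwrist.png

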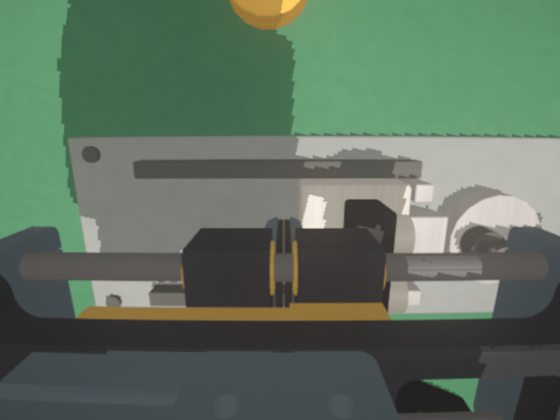

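The force jumped to 20 N and the carriage reads x = -9.8 mm, where home is -9. The block's front edge meets the stop at (420,190), so it is home. I'll retreat straight back, then up.

>>> apply_moves:
  delta_pos:
    - [0,-0.01,0]
    - [0,-0.04,0]
    - [0,-0.06,-0.02]
    - [0,-0.06,-0.07]
    - [0,-0.04,-0.12]
    - [0,0.0,-0.17]
    - [0,0.05,-0.21]
    - [-0.02,0.1,-0.233]
    - [-0.04,0.15,-0.233]
    - [-0.056,0.2,-0.233]
    - [-0.056,0.235,-0.233]
    - [-0.056,0.235,-0.233]
  delta_rot:
    - [0,0,0]
    - [0,0,0]
    - [0,0,0]
    - [0,0,0]
    - [0,0,0]
    - [0,0,0]
    - [0,0,0]
    - [0,0,0]
    - [0,0,0]
    - [0,0,0]
    - [0,0,0]
    - [0,0,0]

```text
time: 31.22
ee_pos: [0.5971, 0.169, 0.2572]
tcp_rot: [-0.104, 0.995, 0.0, -0.001]
ft_force: [-0.3, -0.2, -0.3]
width: 0.0002
grip_force: 0.0
```

```bash
python3 bar.py
python3 - <<'E'
from edge import *
g=cv2.resize(cv2.imread("pics/d.png",0)[75:200,100:300],None,fx=4,fy=4,interpolation=2);cv2.imwrite("pics/final.png",g)
try: analyse(g)
except Exception as e: print(e)
for d in arm.tip_of("wrist","carriage")[:1]:
    p=onz("wrist",d["location"],.012)[:2]-[.580,-.028];a=np.radians(101.9);print(d["conf"],p@[np.cos(a),np.sin(a)])
E
```

```text
31.225 [0.5971 0.169  0.2572]
bar 103.157036
[array([137., 224.])]
-0.15 0.2584 [ 0.6109 -0.1748] [ 0.0573 -0.3392 -0.0013]
-0.15 0.022 [ 0.6109 -0.1748] [ 0.0569 -0.3394  0.2351]
-0.0555 0.022 [ 0.5914 -0.0823] [ 0.0569 -0.2449  0.2352]
up/lo/mid [104.12, 101.86, 102.99] width 39.605335097001785
mid first/last [0.55951305 0.06244916] [0.55420895 0.08548434]
track edge 100.68016
0.69 -0.01244108532734287
```

```bash
python3 -c "
from workcell import arm
print(arm.hand_in())"
```

```text
the job is handed in; nothing more can be done
None
```

Handed in at about 31 s: the cam is at its low point (lever 1–2° off the track line by the images), and the carriage was then pushed home, the force jumping from about 4 N to 20 N at the stops; I viewed 11 pictures, one over the limit of 10.

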